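# Open the transmitter key cabinet by its paddle latch

### The arm

A 6-joint arm with a two-finger parallel gripper is mounted at the origin on the work surface. World frame = base frame: x ahead of the robot, y to its left, z up, the work surface at z = 0. Lengths are in m, angles in degrees, forces in N, time in s.
With the tool pointing down it reaches from about 0.325 to 0.85 m from the base axis. Payload 15.5 kg.
Tool frame: the origin (TCP) lies midway between the tips of the shut fingers; the grasp point (between the pads) lies 19 mm behind it; y points along the fingers, x is the direction in which the jaws open and shut, and the axes are right-handed (so a half turn about y gives the same grasp; the last joint's range is limited). The gripper opens to 91 mm and grips with 3 to 60 N. Pads are 32 mm wide; open, the fingers measure 118 mm over their backs; the gripper's body (76 mm by 178 mm) begins 60 mm behind the grasp point.
Start: joints at [63.34, 28.281, 77.091, -0, 74.628, -5.472], TCP at [0.226, 0.583, 0.214] pointing down, gripper open.
Joint ranges: [-166.48, 166.48], [-47.26, 123.95], [12.59, 153.08], [-70.14, 250.14], [6.76, 159.57], [-176.63, 176.63]. Speed limits (degrees/s): [108.29, 108.29, 147.25, 172.46, 172.46, 172.46].

### API

Orientations are given as a 3x3 rotation matrix whose columns are the frame's x, y, z axes.
In Python, from bench import ctrl gives the robot as it stands. The module is installed in compiled form; this text tells all that it offers. Calls block until the motion is done:
- ctrl.goto(position, orientation): joint-space move of the TCP to a pose.
- ctrl.move_l(position, vel=0.15, ori=None, contact_N=None): straight line of the TCP; ori=None keeps the orientation; vel is the mean speed in m/s. With contact_N (N) it stops when the force on the tool has changed by that much, and returns True; else False.
- ctrl.movej(angles): joint-space move.
- ctrl.command_gripper(opening): opening from 0.0 (shut) to 1.0 (fully open); the grip force is fixed at half the most; returns when the fingers have stopped.
- ctrl.sleep(seconds).
- ctrl.ik(position, orientation): joint angles nearest the present ones, or None.
- ctrl.read_camera(name): name is "side" or "top"; returns the picture (400x640x3 uint8, blue, green, red); there is no depth.
- ctrl.camera_params(name): a dict with "fx", "fy", "cx", "cy" (pixels), "D" ([k1, k2, p1, p2, k3] as OpenCV has them; the pictures are not rectified), "pose" (4x4, takes a point from camera to world coordinates). Camera axes: x right, y up, looking along -z (the intrinsics and any distortion apply to the point x, -y, -z); pixel columns grow to the right and rows downward; lengths in m; the calibration is good to about 2 mm. A picture is of the moment at which its call begins. camera_params takes no time and is no camera call.
A pose or a line that the arm cannot do raises ctrl.MotionError and nothing moves.
- ctrl.sign_off(): hands the job in, once; it reports no verdict.
Readings, each from a call of its own:
- ctrl.current_t(): time.
- ctrl.current_q(): joint angles.
- ctrl.current_dq(): joint speeds.
- ctrl.current_effort(): joint torques, N m.
- ctrl.current_tool_pos(): TCP position.
- ctrl.current_eef_rot(): TCP orientation.
- ctrl.current_contact_force(): force on the tool from outside, world axes, zero at the start.
- ctrl.current_wrist_torque(): the same for the moment, N m.
- ctrl.current_grip_width(): opening from 0.0 (shut) to 1.0 (fully open).
Only numpy, scipy, OpenCV 4.12 (cv2) and the standard library are available. Lean on these libraries where they do the work, as an engineer would, in place of code of your own. Each camera call takes 0.05 s, during which the arm holds its last target. There are 200 camera calls.

### The job

Two steel boxes lie on the shelf; open the key cabinet, the one with the round cam lock on its panel. Lift its paddle handle to draw back the latch, swing the panel up until it stands nearly upright, and let go so that it stays open. Leave the other box shut.

Things in the scene. Friction and masses are not known exactly. Their poses are not given: they have to be found in the camera images.
- key_cabinet: Key cabinet: fixed grey steel box on its back, 160 mm (x) by 200 mm (y), top face 83 mm high. Origin: centre of its underside, on the shelf; z up, -x is its front, towards the robot. Its whole top is a panel with a paddle at the front and, behind that, a round cam lock 36 mm across, 10 mm high, already unlocked: leave it be. Either box may be on the left. Loose things near by are under 25 mm high.
- key_bar (a point): Centre of the paddle's end crossbar (moves with it): steel cylinder 16 mm in diameter, 40 mm long along the cabinet's y. Shut, it is at x -105, y 0, z 96 mm from the cabinet's origin, 25 mm out from the front face, with free space below and at both ends: grip it from above across its 40 mm; it may turn between the fingers.
- key_panel_hinge (a point): Middle of the panel's hinge line, which runs along the cabinet's y on the rear top edge: x +80, y 0, z 80 mm from the cabinet's origin.
- key_cabinet_paddle (a joint): Lift of the paddle relative to the panel, rad: 0 level, 0.75 at its stop. A plate 34 mm wide, 5 mm thick; its hinge (along y) is on the panel at x -30, z 96 mm from the cabinet's origin when shut; the bar swings up about it at 75 mm radius. A weak spring (up to 4 N at the bar) returns it. A hidden pawl holds the panel until it is lifted about 0.35.
- key_cabinet_panel (a joint): Opening of the key cabinet's panel, rad: 0 shut, 1.57 upright, 1.75 at its stop. The front edge swings up and back to +x. With the paddle fully lifted, drawing the bar on along the panel's arc opens it with about 5 N. The stiff hinge holds it wherever it is left.
- fuse_box_panel (a joint): Opening of the other box's panel, rad: 0 shut; it stays shut. That box, the fuse box, has the same size and paddle, but three straight ribs on its panel in place of the round lock.

How it is judged:
By the outcome, as a careful person would: the job done as asked, in the order asked, and still so for the second after the job is handed in, with the robot touching nothing.
It also fails if it takes over 42 s, if anything falls off the work surface, if the arm or the gripper's body presses on something with over 40 N, if the wrist force passes 120 N, or if a joint passes its speed limit or range.

## Working session

There is one attempt and no reset: what is moved stays moved. The work goes in short steps, each a Python script; the robot and the scene stay as the last script left them, time stands still between calls to the robot, and variables do not carry over. Pictures are saved under pics/ and viewed, about 8 in all and at most 12, crops included, and the job is handed in when it is done.

```bash
mkdir -p pics; python3 - <<'E'
from bench import ctrl
import cv2,numpy as np
for n in("top","side"):
    cv2.imwrite(f"pics/{n}0.png",ctrl.read_camera(n)); p=ctrl.camera_params(n); print(n,p)
E
```

```text
top {'fx': 381.14059891943936, 'fy': 381.14059891943936, 'cx': 320.9059310291535, 'cy': 197.30482044972032, 'D': array([0.01950339, 0.        , 0.        , 0.        , 0.        ]), 'pose': array([[-0.02979751,  0.9861426 , -0.16320197,  0.41770782],
       [-0.99955091, -0.02887873,  0.0079998 , -0.00548438],
       [ 0.00317588,  0.16336705,  0.98656025,  0.74538482],
       [ 0.        ,  0.        ,  0.        ,  1.        ]])}
side {'fx': 462.91395601990735, 'fy': 462.91395601990735, 'cx': 316.7704349010662, 'cy': 201.66666483398166, 'D': array([-0.08400214,  0.        ,  0.        ,  0.        ,  0.        ]), 'pose': array([[ 0.77655141,  0.35517798, -0.52040034,  0.08249467],
       [-0.63004655,  0.44174538, -0.63867234, -0.60068414],
       [ 0.00304209,  0.82383834,  0.56681666,  0.61560926],
       [ 0.        ,  0.        ,  0.        ,  1.        ]])}
```

View pics/top0.png

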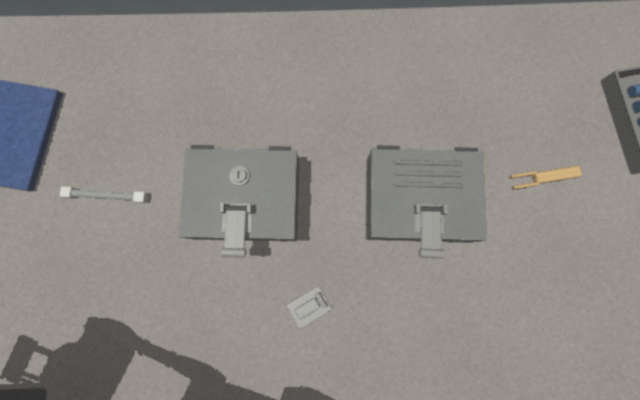

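View pics/side0.png

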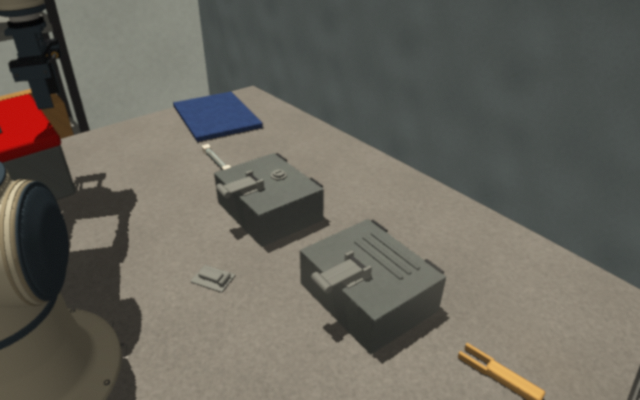

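The key cabinet (round lock at about (239,175) in the top view) is on the left, with its bar near (233,253). The fuse box with three ribs is on the right. Next I zoom in to measure.

```bash
cat > h.py <<'E'
from bench import ctrl
import cv2,numpy as np
def ray(n,uv,z):
    p=ctrl.camera_params(n);K=np.array([[p['fx'],0,p['cx']],[0,p['fy'],p['cy']],[0,0,1]])
    q=cv2.undistortPoints(np.array(uv,float).reshape(-1,1,2),K,p['D'])[:,0]
    T=p['pose'];d=np.c_[q[:,0],-q[:,1],-np.ones(len(q))]@T[:3,:3].T;o=T[:3,3]
    return o+d*((z-o[2])/d[:,2])[:,None]
def proj(n,P):
    p=ctrl.camera_params(n);K=np.array([[p['fx'],0,p['cx']],[0,p['fy'],p['cy']],[0,0,1]])
    T=p['pose'];c=(np.atleast_2d(P)-T[:3,3])@T[:3,:3]*[1,-1,-1]
    return cv2.projectPoints(c,np.zeros(3),np.zeros(3),K,p['D'])[0][:,0]
E
python3 - <<'E'
from h import *
a=cv2.imread("pics/top0.png")[135:270,170:310]
b=cv2.resize(a,None,fx=5,fy=4.4,interpolation=cv2.INTER_CUBIC)
b=cv2.resize(a,None,fx=4,fy=4,interpolation=cv2.INTER_CUBIC)
cv2.imwrite("pics/crop.png",cv2.convertScaleAbs(b,alpha=1.5))
print(ray("top",[(186,150),(297,150),(297,239),(181,238)],.083).round(4))
print(ray("top",[(222,253),(245,253)],.1).round(4))
E
```

```text
[[0.6202 0.2282 0.083 ]
 [0.6147 0.0295 0.083 ]
 [0.4554 0.0326 0.083 ]
 [0.4633 0.2324 0.083 ]]
[[0.435  0.1574 0.1   ]
 [0.4338 0.119  0.1   ]]
```

View pics/crop.png

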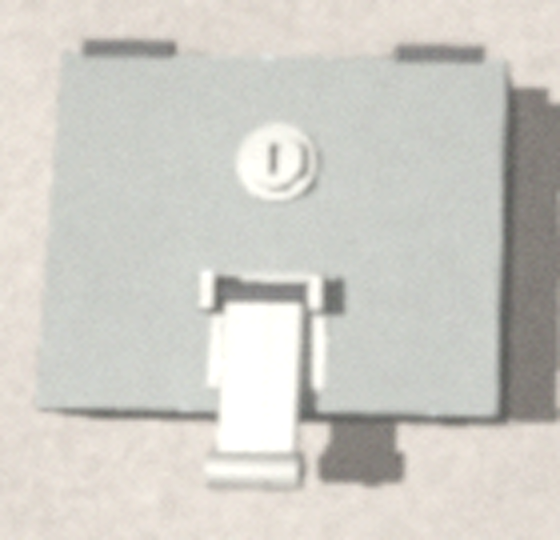

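The crop shows the panel corners at about (62,54), (508,62), (500,415) and (38,406). The bar spans x 206–302 and y 453–487, and the lock is at (276,161).

```bash
python3 - <<'E'
from h import *
f=lambda L:[(170+(x+.5)/4-.5,135+(y+.5)/4-.5) for x,y in L]
C=ray("top",f([(62,54),(508,62),(500,415),(38,406)]),.083)
print(C.round(4),C.mean(0).round(4))
for a,b in((0,1),(3,2),(0,3),(1,2)): d=C[a]-C[b];print(np.linalg.norm(d).round(4),np.degrees(np.arctan2(d[1],d[0])).round(2))
B=ray("top",f([(206,471),(302,471)]),.1);print(B.round(4),B.mean(0))
L=ray("top",f([(276,161)]),.093);print(L)
c=C.mean(0)
d=(C[0]-C[1])+(C[3]-C[2]);e=(C[0]-C[3])+(C[1]-C[2])
th=(np.arctan2(d[1],d[0])-np.pi/2+np.arctan2(e[1],e[0]))/2
print("yaw",np.degrees(th))
R=np.array([[np.cos(th),-np.sin(th),0],[np.sin(th),np.cos(th),0],[0,0,1]])
o=c*[1,1,0]
print("bar from box",o+R@[-.105,0,.096])
for n in("top","side"):
    im=cv2.imread(f"pics/{n}0.png")
    P=[(-.08,-.1,.083),(-.08,.1,.083),(.08,.1,.083),(.08,-.1,.083),(-.105,.02,.096),(-.105,-.02,.096)]
    for u in proj(n,o+np.array(P)@R.T): cv2.circle(im,tuple(np.round(u*16).astype(int)),16,(0,0,255),-1,shift=4)
    if n=="side": cv2.imwrite("pics/side_o.png",cv2.resize(im[140:260,190:340],None,fx=5,fy=5))
E
```

```text
[[0.6237 0.2298 0.083 ]
 [0.6145 0.0302 0.083 ]
 [0.4566 0.0367 0.083 ]
 [0.4666 0.2357 0.083 ]] [0.5404 0.1331 0.083 ]
0.1998 87.34
0.1992 87.14
0.1573 -2.14
0.158 -2.37
[[0.4361 0.1588 0.1   ]
 [0.4348 0.1188 0.1   ]] [0.4354414  0.13882333 0.1       ]
[[0.56959028 0.13189786 0.093     ]]
yaw -2.507681320194953
bar from box [0.43545914 0.1377057  0.096     ]
```

View pics/side_o.png

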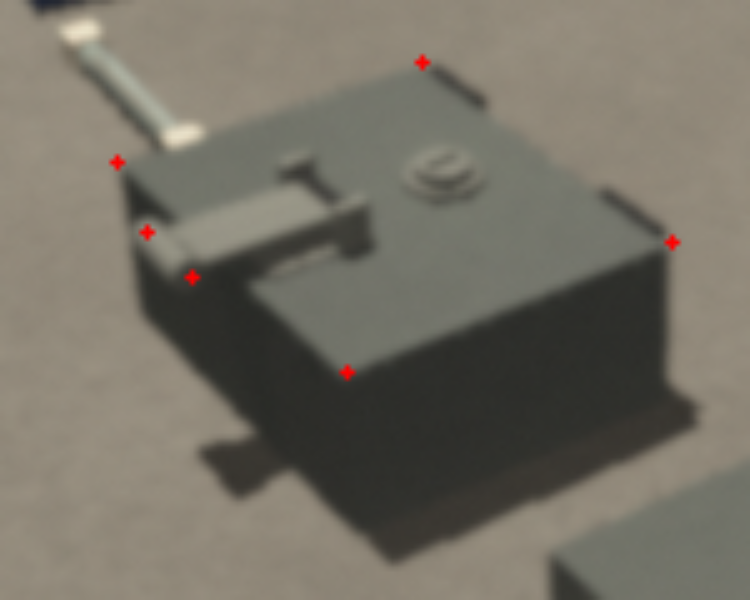

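The red overlay marks land on the panel corners and bar ends in the side view, so the pose is good (the two views agree). Now I approach from above with the jaws along the bar and descend with a contact guard.

```bash
cat >> h.py <<'E'
th=np.radians(-2.4)
Rc=np.array([[np.cos(th),-np.sin(th),0],[np.sin(th),np.cos(th),0],[0,0,1]])
bar0=np.array([.4355,.1383,.096]); O=bar0-Rc@[.0-.105,0,.096]
def ori(s): 
    x=s*Rc[:,1]; y=np.array([0,0,-1.]); return np.c_[x,y,np.cross(x,y)]
def bar(pad,pan):
    p=np.array([-.030-.075*np.cos(pad),.096+.075*np.sin(pad)])-[.08,.08]
    c,s=np.cos(pan),np.sin(pan)   # front edge up: rotate clockwise in x-z
    q=np.array([c*p[0]+s*p[1],-s*p[0]+c*p[1]])+[.08,.08]
    return O+Rc@[q[0],0,q[1]]
tcp=lambda b:b-[0,0,.019]
E
python3 - <<'E'
from h import *
print(ctrl.current_eef_rot().round(2),ctrl.current_t(), bar(0,0),bar(.75,1.5))
q0=ctrl.current_q();best=None
for s in(1,-1):
    q=ctrl.ik(tcp(bar0)+[0,0,.1],ori(s)); print(s,q)
    if q is not None and (best is None or np.abs(q-q0).max()<best[0]): best=(np.abs(np.array(q)-q0).max(),s)
s=best[1];print(s)
ctrl.goto(tcp(bar0)+[0,0,.1],ori(s))
print(ctrl.move_l(tcp(bar0),vel=.1,contact_N=12),ctrl.current_tool_pos(),ctrl.current_contact_force(),ctrl.current_t())
cv2.imwrite("pics/side1.png",cv2.resize(ctrl.read_camera("side")[60:280,150:400],None,fx=3,fy=2.7))
E
```

```text
[[ 0.36 -0.   -0.93]
 [ 0.93 -0.    0.36]
 [-0.   -1.    0.  ]] 0.1 [0.4355 0.1383 0.096 ] [0.67558107 0.12823762 0.24921173]
1 [ 1.01233450e+01  1.76181357e+01  1.02684029e+02 -2.54444375e-14
  5.96978358e+01 -7.74766550e+01]
-1 [ 1.01233450e+01  1.76181357e+01  1.02684029e+02 -2.54444375e-14
  5.96978358e+01  1.02523345e+02]
1
False [0.43581421 0.13838205 0.07741864] [ 0.07991147 -0.70655702  0.17754854] 3.0417
```

View pics/side1.png

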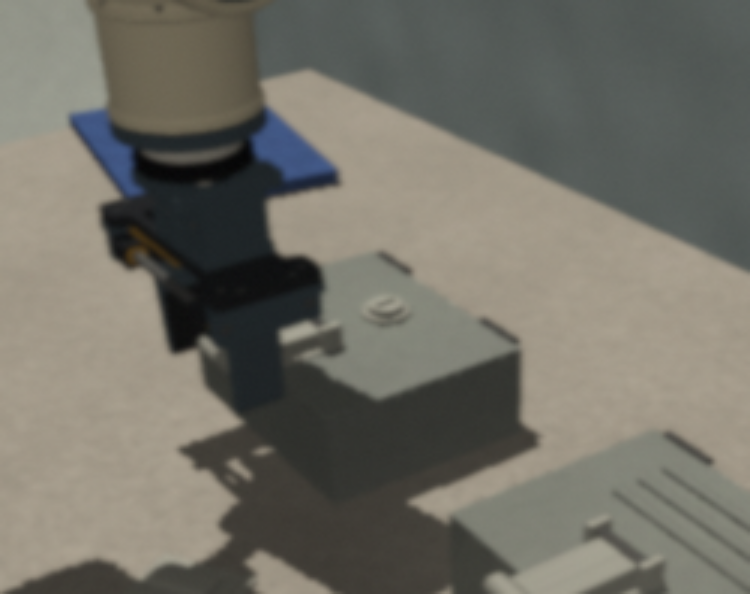

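The fingers straddle the bar: the near finger is at about (258,360), and the bar shows behind it at (212,355). Next I grip and lift the paddle.

```bash
python3 - <<'E'
from h import *
ctrl.command_gripper(0.0); print("w",ctrl.current_grip_width()*91,ctrl.current_contact_force().round(1))
for a in(.15,.3,.45,.6,.73):
    ctrl.move_l(tcp(bar(a,0)),vel=.06)
    print(a,ctrl.current_contact_force().round(1),round(ctrl.current_grip_width()*91,1),ctrl.current_tool_pos().round(4))
print(ctrl.current_t())
cv2.imwrite("pics/side2.png",cv2.resize(ctrl.read_camera("side")[60:280,150:400],None,fx=3,fy=2.7))
E
```

```text
w 39.79377344801247 [-2.5 21.9 -1.2]
0.15 [-1.1 21.1 -3.1] 39.6 [0.4365 0.1399 0.0884]
0.3 [-1.5 20.8 -4.1] 39.4 [0.439  0.1397 0.0993]
0.45 [-1.2 20.5 -4. ] 39.6 [0.443  0.1396 0.1097]
0.6 [-2.8 20.  -2.4] 39.5 [0.4483 0.1394 0.1194]
0.73 [-4.2 19.2 -2.2] 39.7 [0.4539 0.1391 0.1269]
5.5667
```

View pics/side2.png

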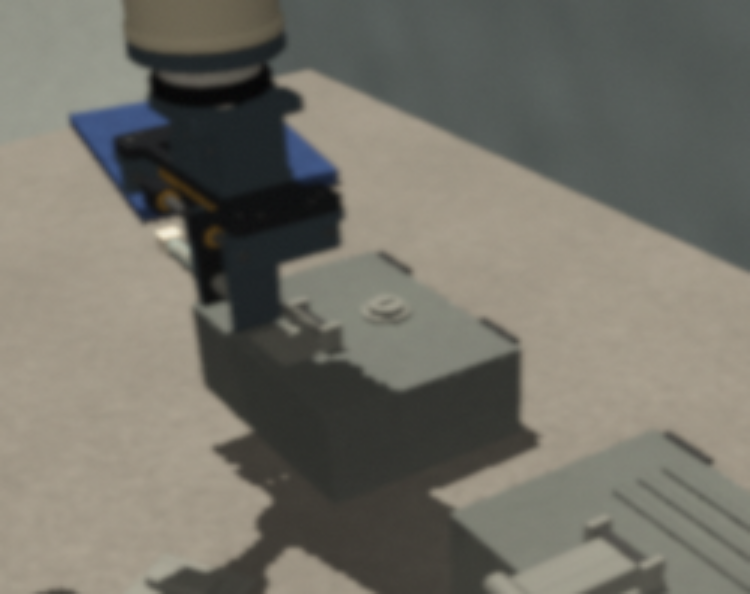

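The paddle is lifted and the panel is still shut. The bar sits about 1.5 mm further +y than I estimated, which causes a 20 N side load, so I shift the path to match and then draw the panel along its arc.

```bash
echo 'O=O+Rc@[0,.0016,0]' >> h.py; python3 - <<'E'
from h import *
ctrl.move_l(tcp(bar(.74,0)),vel=.04); print(ctrl.current_contact_force().round(1))
for a in np.arange(.1,.75,.1):
    ctrl.move_l(tcp(bar(.74,a)),vel=.07)
    f=ctrl.current_contact_force()
    print(a.round(2),f.round(1),round(ctrl.current_grip_width()*91,1),(ctrl.current_tool_pos()-tcp(bar(.74,a))).round(4))
    if np.linalg.norm(f)>35: break
print(ctrl.current_t())
cv2.imwrite("pics/side3.png",cv2.resize(ctrl.read_camera("side")[40:260,150:400],None,fx=3,fy=2.7))
E
```

```text
[-4.5  7.1 -1.7]
0.1 [-4.2  6.4  0. ] 39.5 [-0.0007  0.0003 -0.0001]
0.2 [-5.7  6.6  2.1] 39.4 [-0.0008  0.0003 -0.0001]
0.3 [-5.7  6.   3.3] 39.7 [-0.0008  0.0003 -0.    ]
0.4 [-7.5  4.8  5.7] 39.4 [-0.0008  0.0003 -0.    ]
0.5 [-7.   3.7  7.1] 39.5 [-0.0007  0.0002  0.    ]
0.6 [-6.2  4.1  8.2] 39.4 [-0.0007  0.0002  0.0001]
0.7 [-7.9  2.6  9.7] 39.3 [-0.0005  0.0001  0.0002]
8.725
```

View pics/side3.png

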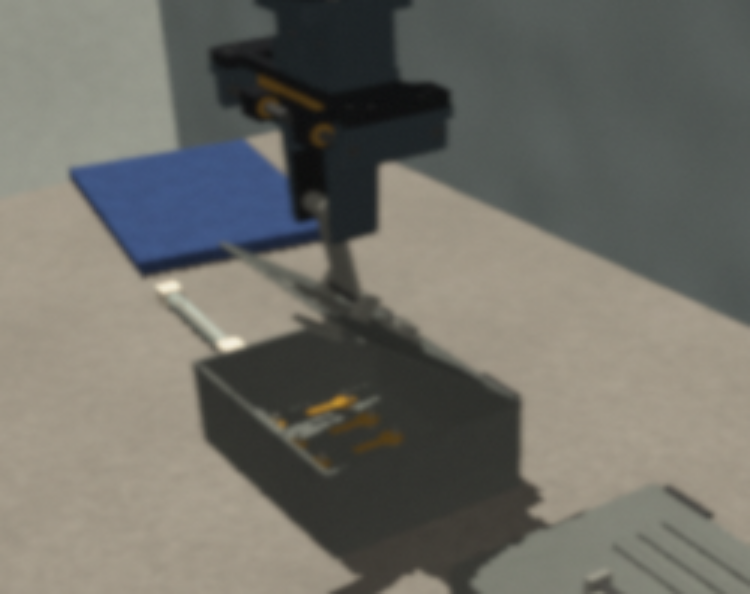

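The panel is about 0.7 rad open, with the bar still held at about (330,210), the keys visible inside, and low forces. I carry on to upright, then look before releasing.

```bash
python3 - <<'E'
from h import *
for a in (.8,.9,1.,1.1,1.2,1.3,1.4,1.47,1.53):
    ctrl.move_l(tcp(bar(.74,a)),vel=.07)
    f=ctrl.current_contact_force()
    print(a,f.round(1),round(ctrl.current_grip_width()*91,1),(ctrl.current_tool_pos()-tcp(bar(.74,a))).round(4))
    if np.linalg.norm(f)>35: break
print(ctrl.current_t())
cv2.imwrite("pics/side4.png",cv2.resize(ctrl.read_camera("side")[20:240,150:400],None,fx=3,fy=2.7))
E
```

```text
0.8 [-5.6  3.  11. ] 39.6 [-0.0002  0.0001  0.0004]
0.9 [-5.4  1.8 10.7] 39.6 [0.     0.     0.0005]
1.0 [-3.2  0.7 13.2] 39.8 [ 0.0004 -0.      0.0007]
1.1 [-1.3  0.8 11.9] 39.4 [ 0.0006 -0.0001  0.0009]
1.2 [-1.4  0.5 12.9] 39.7 [ 0.001  -0.0001  0.0011]
1.3 [ 1.6 -0.  12.8] 39.4 [ 0.0013 -0.0002  0.0013]
1.4 [ 2.3 -0.7 12.6] 39.5 [ 0.0017 -0.0002  0.0015]
1.47 [ 4.  -0.4 13.6] 39.5 [ 0.0019 -0.0003  0.0016]
1.53 [ 4.6 -1.7 13. ] 39.5 [ 0.0021 -0.0004  0.0017]
12.2583
```

View pics/side4.png

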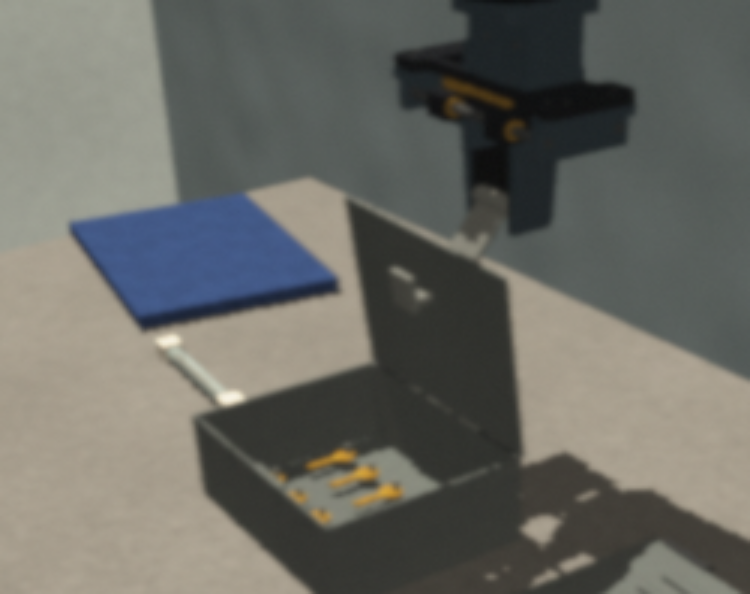

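The panel stands upright, with the bar held behind its top edge at about (485,215). I release and withdraw straight up.

```bash
python3 - <<'E'
from h import *
ctrl.command_gripper(1.0); print(ctrl.current_grip_width(),ctrl.current_contact_force().round(1))
p=ctrl.current_tool_pos()
print(ctrl.move_l(p+[0,0,.13],vel=.12,contact_N=15)); ctrl.sleep(.7)
print(ctrl.current_tool_pos().round(3),ctrl.current_contact_force().round(1),ctrl.current_t())
cv2.imwrite("pics/side5.png",ctrl.read_camera("side"))
cv2.imwrite("pics/top5.png",ctrl.read_camera("top"))
E
```

```text
1.0008000515182334 [0.4 0.5 0.1]
False
[0.68  0.13  0.359] [ 0.2  0.2 -0.5] 15.1417
```

View pics/side5.png

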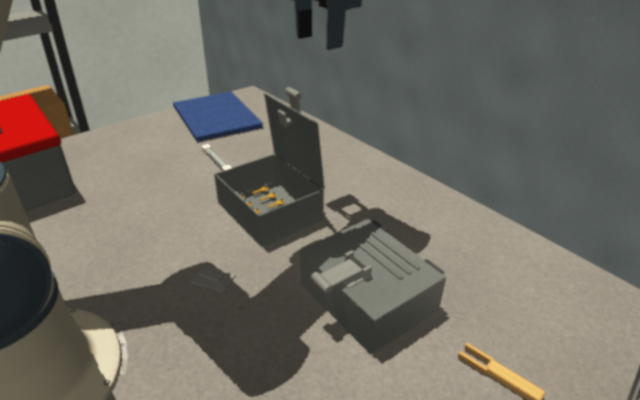

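The panel stays upright, with its top edge running from (266,95) to (320,125). The fuse box is shut and the gripper is clear. I do one numeric check of the angle, then hand in.

```bash
python3 - <<'E'
from h import *
for a in(1.4,1.5,1.6):
    print(a,[proj("side",O+Rc@[.08-.16*np.cos(a),y,.08+.16*np.sin(a)])[0].round(0) for y in(.1,-.1)])
ctrl.sign_off(); print(ctrl.current_t())
E
```

```text
1.4 [array([259.,  93.]), array([313., 124.])]
1.5 [array([265.,  90.]), array([320., 121.])]
1.6 [array([272.,  89.]), array([326., 119.])]
the job is handed in; nothing more can be done
the job is handed in; nothing more can be done
```

The key cabinet is open: I lifted its paddle to draw back the latch, swung the panel up to about 1.5 rad, released the bar and withdrew upward. I then handed the job in at about 15 s on the robot's clock, well under the 42 s limit.

- **Panel:** the last side picture shows it standing upright after release. Its top corners, at about (266,95) and (320,125), fit best with an opening of about 1.5 rad, though they sit about 4–5 pixels lower than predicted.
- **Fuse box and loose items:** the fuse box looks shut, and I saw nothing knocked over or off the shelf. I saved a final top view but did not look at it.
- **Forces:** the largest I read was about 22 N. It was a sideways load when gripping, because the bar lay about 1.5 mm off my estimate; I corrected the path for that. After release the force on the tool was near zero, with the gripper clear above the panel.

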